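Rock the locating block out of the band jig

ROBOT

A 7-joint arm with a two-finger parallel gripper is mounted at the origin on the work surface. World frame = base frame: x ahead of the robot, y to its left, z up, the work surface at z = 0. Lengths are in m, angles in rad, forces in N, time in s.
With the tool pointing down it reaches from about 0.375 to 0.925 m from the base axis. Payload 3.1 kg.
Tool frame: the origin (TCP) lies at the very end of the fingers, on their centre line; the grasp point (between the pads) lies 19 mm behind it; z points along the fingers, y is the direction in which the jaws open and shut (so a half turn about z gives the same grasp; the last joint's range is limited). The gripper opens to 85 mm and grips with 20 to 120 N. Pads are 22 mm wide; open, the fingers measure 114 mm over their backs; the gripper's body (76 mm by 85 mm) begins 54 mm behind the grasp point. The pads swing forward as they close: fully open they stand 13 mm farther back than shut.
Start: joints at [1.022, 0.383, 0.044, 1.598, -0.018, 1.161, -0.05], TCP at [0.283, -0.585, 0.231] pointing down, gripper open.
Joint ranges: [-2.61, 2.61], [-0.41, 2.15], [-1.48, 1.57], [0, 2.5], [-1.57, 4.71], [0.05, 1.97], [-2.85, 2.85]. Speed limits (rad/s): [2.79, 2.79, 3.14, 3.14, 3.14, 3.14, 3.14].

INTERFACE

Orientations are given as a unit quaternion [w, x, y, z].
In Python, from bench import get_obs, snapshot, camera_model, finish_job gives the robot as it stands.
- The arm moves only by the tool step_arm, never from a script. Its arguments are lists of equal length, an entry for each row: "delta_pos": the shift along the tool's x, y, z in cm, a list of three; "delta_rot": the turn, a rotation vector about the tool's x, y, z in degrees, a list of three; "hand": the finger opening in cm, from 0 to 8.54. A call has exactly 10 rows; each row is the pose to reach, as a shift and turn from the pose commanded when the call began, along the tool's axes at that moment; what a row does not reach only later rows make up. A row lasts 1/10 s, in which the tool goes at most 50 mm and 8.59 degrees, less where a joint would pass 70% of its speed; a pose out of reach is approached as far as the arm can. A call with a gripper value outside its range is refused whole. The fingers move at their own pace and stop on an object; the grip force is fixed at half the most. Time passes only in rows, so rows that repeat a pose let the fingers close, or fill a call up. It gives the time, the measured TCP pose, the force and the opening at its end, in the units of the state.
- get_obs(): the state, without advancing time (a new reading comes with each control period).
- snapshot(name): name is "scene" or "top"; returns the picture (384x512x3 uint8, red, green, blue); there is no depth.
- camera_model(name): a dict with "mtx" (3x3 intrinsics, pixels), "R" (3x3) and "t" (3): a world point X has camera coordinates R X + t. Camera axes: x right, y down, z forward; pixel columns grow to the right and rows downward; lengths in m; the calibration is good to about 2 mm. A picture is of the moment at which its call begins. camera_model takes no time and is no camera call.
- finish_job(): hands the job in, once; it reports no verdict.
The state is a dict: "t": time; "q": joint angles; "joint_vel": joint speeds; "joint_efforts": joint torques, N m; "eef_pos": TCP position; "eef_rot": TCP orientation; "wrist_force": force on the tool from outside, world axes, zero at the start; "ft_torque": the same for the moment, N m; "gripper_width": opening from 0.0 (shut) to 1.0 (fully open).
Only numpy, scipy, OpenCV 4.12 (cv2) and the standard library are available. Lean on these libraries where they do the work, as an engineer would, in place of code of your own. Each camera call takes 0.05 s, during which the arm holds its last target.

TASK

Pull the red lock knob of the band-forming jig all the way back to its end stop, then take the copper locating block by its black grip, rock it side to side (first tipping the grip towards the side the knob was pulled to, then the other way) until it works free of its sprung seat, and finish while holding it upright and still, in the gripper, a finger's breadth or two above the pocket it came from, touching nothing but the gripper. Do not drag it straight up: the sprung plate that it sits in must stay down (it may stir by a few millimetres), and all the loose things round about stay where they are.

Things in the scene. Friction and masses are not known exactly. Their poses are not given: they have to be found in the camera images.
- jig: jig's dark steel base, screwed to the bench, x -85 to 85, y -150 to 90 mm in its own frame, 12 mm thick. Origin on the bench under the pocket's centre, z up; x is the axis the block is rocked about, y points to the block's left. A blue rail (x -71 to -45, y -140 to 25, top 50 mm above the bench) carries the lock; two silver discs lie behind the pocket (x about 60)
- pocket (a point): fixed point in the middle of the pocket's mouth, 44 mm above the jig's origin, level with the pocket's walls; axes as the jig's. The pocket is an aluminium plate floating on posts and springs: end walls with inner faces at x -24 and 24 mm, 6 mm thick, and yellow spring housings at y 40 to 60 and -60 to -40 mm, top 42 mm above the bench. It leaves room to tilt about 0.2 rad either way
- nose_left (a point): centre of the rounded steel nose (radius 4 mm, along x) sprung inward with about 12 N from the left housing: at y 34.5 mm in the jig's frame, 39.5 mm above the bench. The block's left ribs catch under it. The right nose is its mirror image at y -34.5 mm
- lock (a joint): lock slide, m: about 0 locked (its steel tongue, 18 mm wide, overlies the middle of the block's front shoulder with 1.5 mm to spare), 0.045 fully open at its end stop; grows as the knob is pulled towards the jig's -y. About 2.5 N of friction; it stays where it is left
- lock_knob (a point): centre of the top of the red lock knob, an upright post 16 mm across and 32 mm tall (top 90 mm, foot 58 mm above the bench). Axes as the jig's: it slides along y
- block: copper locating block with a black upright grip, 0.25 to 0.5 kg. Copper part 44 (x) x 60 (y) x 30 mm; grip 24 x 24 mm, from 30 to 75 mm above the underside. Origin in the middle of the underside, axes as the jig's; seated, 20 mm above the jig's origin. On each y face are two brass ribs along x, crests 3 mm proud, 3 and 13 mm above the underside, sloped above, square below
- block_grip (a point): centre of the grip's top. A side of the block passes its upper rib when raised 10.5 mm and then cannot slip back, both ribs when raised 21 mm; about 9 N a rib. So: tilt 0.19 rad about the jig's x, pivoting on the right nose (left side up, grip tips to -y); then 0.19 rad the other way, pivoting on the left nose; then level again, pivoting on the right nose; then lift
- plate (a joint): rise of the floating plate, m: 0 down on its seat; it is held down by its weight and springs, and lifts when the block is pulled up with more than about 7 N, long before a straight pull frees the ribs
- disc_a: stamped silver disc, 26 mm across, 6 mm thick, lying on the jig's base behind the pocket; origin under its centre
- disc_b: a second such disc on the jig's base
- mug: steel mug, 76 mm across, 85 mm tall, at the left; origin under its centre
- tin_can: dark open tin can, 90 mm across, 100 mm tall, at the left; origin under its centre
- band: upright copper hoop, 100 mm across, 22 mm tall, at the right; origin under its centre
- tea_tin: green tea tin, 72 x 92 x 116 mm, at the right; origin under its centre
- paste_jar: small jar, 60 mm across, 60 mm tall, at the right near the robot; origin under its centre
- screwdriver: yellow-handled screwdriver, 200 mm long, lying at the left near the robot; origin under its middle

How it is judged:
On the way, in this order (a step that is already met when the one before it is completed fails the run):
1. the lock knob is at its end stop (value of joint lock above 0.042 m), for 0.2 s.
2. the block, still in its seat, is tipped with the grip towards the side the knob was pulled to (angle between block's own z axis and vertical above 0.08 rad and y of block_grip in the frame of jig below -0.004 m and z of block in the frame of jig below 0.048 m and contact force between block and jig above 0.3 N), for 0.05 s.
3. the block, still in its seat, is tipped with the grip the other way (angle between block's own z axis and vertical above 0.08 rad and y of block_grip in the frame of jig above 0.004 m and z of block in the frame of jig below 0.048 m and contact force between block and jig above 0.3 N), for 0.05 s.
At the end, for the whole second after the job is handed in: The block is held still in the fingers (below 20 mm/s), upright within 0.15 rad, its underside 4 to 50 mm above the pocket's walls (48 to 94 mm above the jig's origin) and its axis within 25 mm of the pocket's, not touching the jig; the lock is open (beyond 40 mm), the plate is down (below 3 mm) (value of joint lock above 0.04 m and value of joint plate below 0.003 m and z of block in the frame of jig between 0.048 and 0.094 m and horizontal distance between block and pocket below 0.025 m and angle between block's own z axis and vertical below 0.15 rad and linear speed of block below 0.02 m/s and contact force between the fingers and block above 2 N and contact force between block and jig below 0.2 N); the arm keeps its last pose, push and grip.
It fails at once if the floating plate is dragged up by more than 8 mm (value of joint plate above 0.008 m).
It fails at once if a loose thing round about is shifted by more than 20 mm (distance of any of disc_a, disc_b, mug, tin_can, band, tea_tin, paste_jar, screwdriver from where it was at the start of the episode above 0.02 m).
It also fails if it takes over 45 s, if anything falls off the work surface, if the arm or the gripper's body presses on something with over 40 N, if the wrist force passes 120 N, or if a joint passes its speed limit or range.

## Working session

There is one attempt and no reset: what is moved stays moved. The work goes in short steps, Python scripts to look and compute and a tool call to move; the robot and the scene stay as the last step left them, time stands still between calls to the robot, and variables do not carry over. Pictures are saved under pics/ and viewed, and the job is handed in when it is done.

Besides the shell and the picture viewer there is one more tool, called after "Request:" as name(argument=value, ...), one argument or row to a line, values as JSON. step_arm: Moves the arm, as the interface text tells. Its arguments: {"type":"object","properties":{"delta_pos":{"type":"array","items":{"type":"array","items":{"type":"number"}}},"delta_rot":{"type":"array","items":{"type":"array","items":{"type":"number"}}},"hand":{"type":"array","items":{"type":"number"}}},"required":["delta_pos","delta_rot","hand"]}

```bash
ls; mkdir -p pics; python3 - <<'E'
from bench import *
import cv2,numpy as np
o=get_obs()
for k in o: print(k,np.round(o[k],4))
for n in("scene","top"):
    im=snapshot(n); cv2.imwrite(f"pics/{n}0.png",cv2.resize(im[:,:,::-1],None,fx=1.5,fy=1.5,interpolation=cv2.INTER_CUBIC)); cv2.imwrite(f"pics/{n}0raw.png",im[:,:,::-1])
    m=camera_model(n); print(n,m)
E
```

```text
pics
t 0.0
q [ 1.0222  0.3839  0.0438  1.5996 -0.0179  1.1612 -0.0499]
joint_vel [ 0.001  -0.0004  0.0003 -0.0003  0.     -0.0004 -0.0001]
joint_efforts [-9.00000e-04 -4.33458e+01  1.02440e+00 -2.49515e+01  1.06000e-02
  1.12000e-02 -0.00000e+00]
eef_pos [ 0.2828 -0.5842  0.2299]
eef_rot [-1.300e-03  9.747e-01  2.235e-01 -4.000e-04]
wrist_force [ 0.2543  0.2579 -1.0856]
ft_torque [ 0.0266 -0.04    0.038 ]
gripper_width 1.0025
scene {'mtx': array([[399.08470941,   0.        , 253.71791267],
       [  0.        , 399.08470941, 193.96421545],
       [  0.        ,   0.        ,   1.        ]]), 'R': array([[-0.499486  ,  0.86621173,  0.0138195 ],
       [ 0.6438639 ,  0.38185116, -0.66304523],
       [-0.57961454, -0.32228393, -0.74845177]]), 't': array([ 0.28693172, -0.28338925,  1.39891814])}
top {'mtx': array([[455.60538886,   0.        , 243.75388054],
       [  0.        , 455.60538886, 190.9583949 ],
       [  0.        ,   0.        ,   1.        ]]), 'R': array([[-0.02705528, -0.99951419, -0.0154724 ],
       [-0.99847999,  0.02776431, -0.04761154],
       [ 0.04801799,  0.01416073, -0.99874609]]), 't': array([0.0195589 , 0.52513012, 1.39529758])}
```

View pics/scene0.png

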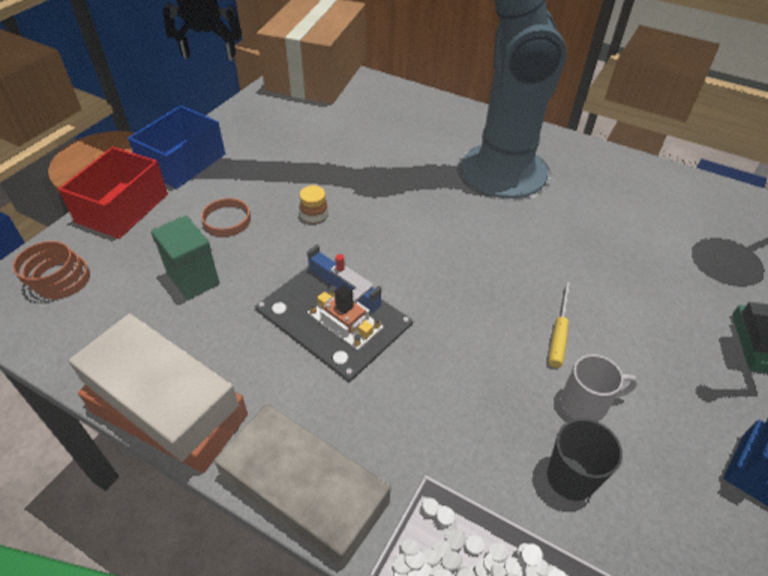

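View pics/top0.png

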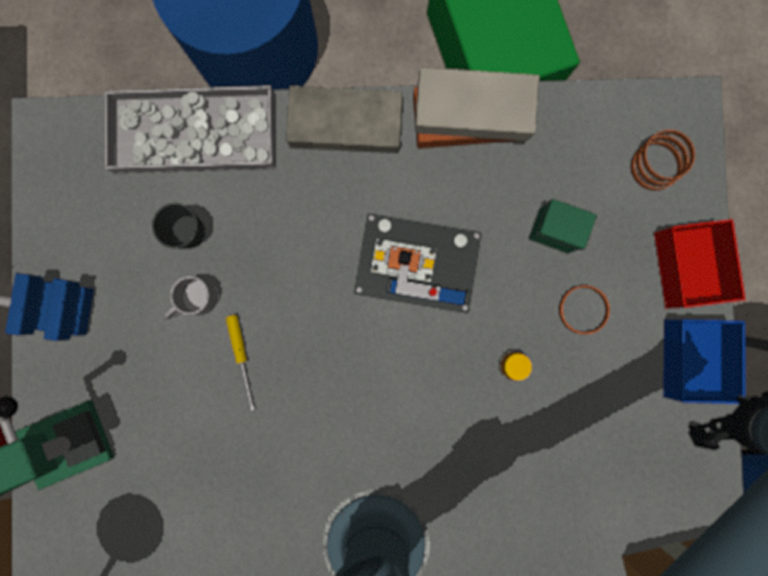

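```bash
python3 - <<'E'
import cv2
im=cv2.imread("pics/top0raw.png")[138:213,230:330]
cv2.imwrite("pics/top0c.png",cv2.resize(im,None,fx=8,fy=8,interpolation=cv2.INTER_NEAREST))
im=cv2.imread("pics/scene0raw.png")[160:256,165:285]
cv2.imwrite("pics/scene0c.png",cv2.resize(im,None,fx=6,fy=6,interpolation=cv2.INTER_NEAREST))
E
```

```text
(no output)
```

View pics/top0c.png

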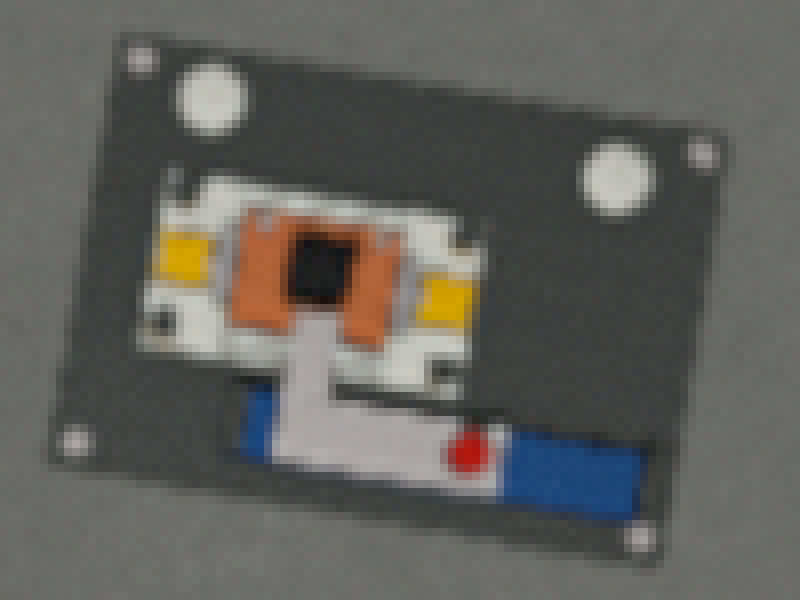

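View pics/scene0c.png

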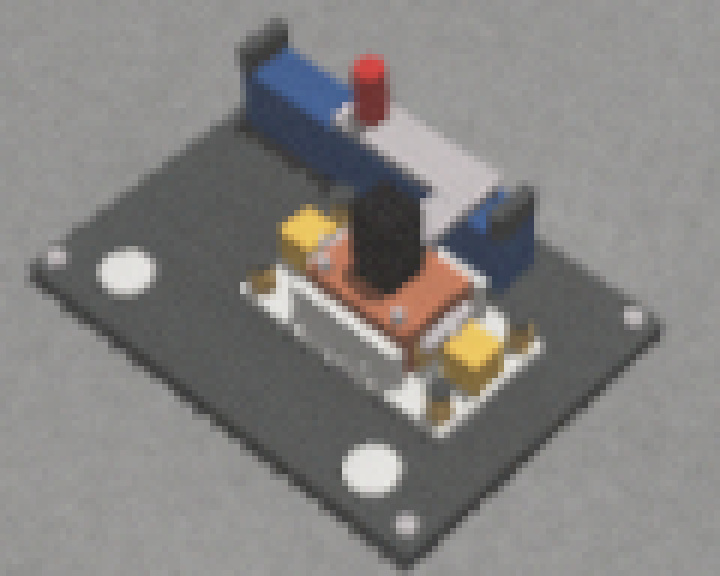

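```bash
cat > h.py <<'E'
import numpy as np,cv2
from bench import *
from scipy.optimize import least_squares
from scipy.spatial.transform import Rotation as Rn
def proj(n,X):
    m=camera_model(n); c=m['R']@np.asarray(X)+m['t']; p=m['mtx']@c; return p[:2]/p[2]
def onplane(n,uv,z):
    m=camera_model(n); d=m['R'].T@np.linalg.solve(m['mtx'],[uv[0],uv[1],1]); o=-m['R'].T@m['t']
    return o+d*(z-o[2])/d[2]
def top(x,y): return (x/8+230-.5,y/8+138-.5)
def sc(x,y): return (x/6+165-.5,y/6+160-.5)
E
python3 - <<'E'
from h import *
obs=[('top',top(120,36),(85,90,12)),('top',top(727,133),(85,-150,12)),('top',top(50,464),(-85,90,12)),('top',top(660,565),(-85,-150,12)),
('scene',sc(33,268),(85,-150,12)),('scene',sc(407,556),(85,90,12)),('scene',sc(662,322),(-85,90,12)),
('scene',sc(388,193),(0,0,95)),('top',top(320,264),(0,0,95))]
def J(p,X):
    c,s=np.cos(p[2]),np.sin(p[2]); X=np.array(X)/1000
    return [p[0]+c*X[0]-s*X[1],p[1]+s*X[0]+c*X[1],X[2]]
f=lambda p:np.concatenate([proj(n,J(p,X))-uv for n,uv,X in obs])
r=least_squares(f,[.6,0,0],loss='soft_l1')
print(r.x,np.degrees(r.x[2])); print(np.round(f(r.x).reshape(-1,2),1))
p=r.x; Ri=np.array([[np.cos(p[2]),np.sin(p[2])],[-np.sin(p[2]),np.cos(p[2])]])
for n,uv,z in [('top',top(470,453),.090),('scene',sc(370,66),.090),('top',top(320,264),.095),('scene',sc(388,193),.095)]:
    X=onplane(n,uv,z); print(n,X,Ri@(X[:2]-p[:2]))
E
```

```text
[ 0.57825313 -0.07269749 -0.19217913] -11.011052859021367
[[-0.2 -0.4]
 [ 0.4 -0. ]
 [-0.5  0.1]
 [ 0.1  0.2]
 [-1.1 -0.7]
 [ 0.4  0.1]
 [ 0.6 -0.6]
 [-0.4  1.6]
 [ 0.   0.3]]
top [ 0.50890735 -0.1253676   0.09      ] [-0.05800924 -0.0649454 ]
scene [ 0.50871053 -0.12518506  0.09      ] [-0.05823731 -0.06480382]
top [ 0.57906719 -0.07261241  0.095     ] [0.00078282 0.000239  ]
scene [ 0.57314599 -0.07468831  0.095     ] [-0.00463288 -0.00292963]
```

```bash
cat >> h.py <<'E'
PJ=np.array([0.57825,-0.0727]); YJ=-0.1922
RJ=Rn.from_euler('z',YJ)
def jig2w(X): return RJ.apply(np.array(X)/1000)+[PJ[0],PJ[1],0]
def w2jig(X): return RJ.inv().apply(np.array(X)-[PJ[0],PJ[1],0])*1000
DOWN=RJ*Rn.from_euler('x',np.pi)      # tool x=jig x, y=-jig y
def delta(p0,R0,pj,tilt=0):
    R1=RJ*Rn.from_euler('x',tilt)*Rn.from_euler('x',np.pi)
    return np.round(R0.inv().apply(jig2w(pj)-p0)*100,2),np.round(np.degrees((R0.inv()*R1).as_rotvec()),2)
def cur():
    o=get_obs(); q=o['eef_rot']; return np.array(o['eef_pos']),Rn.from_quat([q[1],q[2],q[3],q[0]]),o
E
python3 - <<'E'
from h import *
p,R,o=cur()
print(delta(p,R,[-58,-65,210]), delta(p,R,[-58,-65,70]))
for X in [(-58,-140,50),(-58,-140,62),(-58,-140,70),(-71,-140,50)]:
    u=proj('scene',jig2w(X)); print(X,(u+.5-[165,160])*6)
E
```

```text
(array([ 40.34, -31.44,   2.07]), array([-0.13,  0.05, 36.85])) (array([ 40.35, -31.41,  16.07]), array([-0.13,  0.05, 36.85]))
(-58, -140, 50) [258.17022915  50.98806716]
(-58, -140, 62) [256.31890468  32.8895732 ]
(-58, -140, 70) [255.06825168  20.66322601]
(-71, -140, 50) [277.5845602   36.69364588]
```

Request:
step_arm(
  delta_pos=[
    [2.5,-2,0],
    [6,-5,0],
    [10,-8,0],
    [14,-11,0],
    [18,-14,0.2],
    [22,-17,0.5],
    [26,-20,0.8],
    [30,-23.4,1.2],
    [34,-26.5,1.6],
    [37.5,-29.2,2],
  ],
  delta_rot=[
    [0,0,3],
    [0,0,7],
    [0,0,11],
    [0,0,15],
    [0,0,19],
    [0,0,23],
    [0,0,27],
    [0,0,31],
    [0,0,35],
    [0,0,36.8],
  ],
  hand=[8.5,8.5,8.5,8.5,8.5,8.5,8.5,8.5,8.5,8.5],
)

```text
t: 1.1
eef_pos: [0.4937, -0.1566, 0.2109]
eef_rot: [-0.0, 0.995, -0.096, -0.0]
wrist_force: [1.5, -0.2, -0.1]
gripper_width: 0.993
```

```bash
python3 - <<'E'
from h import *
p,R,o=cur()
print(o['t'],p,w2jig(p),delta(p,R,[-58,-65,70]),o['q'])
E
```

```text
1.1 [ 0.49373798 -0.15658368  0.21093156] [-66.93248677 -98.48246856 210.93155722] (array([ 0.89, -3.35, 14.09]), array([-0.  ,  0.01, -0.04])) [ 0.40750886  0.16532545 -0.19655812  1.92503171  0.03693439  1.05489196
 -1.56844847]
```

Request:
step_arm(
  delta_pos=[
    [0.4,-1.5,0],
    [0.89,-3.3,0.5],
    [0.89,-3.35,3],
    [0.89,-3.35,6],
    [0.89,-3.35,9],
    [0.89,-3.35,11.5],
    [0.89,-3.35,13],
    [0.89,-3.35,14],
    [0.89,-3.35,14],
    [0.89,-3.35,14],
  ],
  delta_rot=[
    [0,0,0],
    [0,0,0],
    [0,0,0],
    [0,0,0],
    [0,0,0],
    [0,0,0],
    [0,0,0],
    [0,0,0],
    [0,0,0],
    [0,0,0],
  ],
  hand=[8.5,8.5,8.5,8.5,8.5,8.5,8.5,8.5,8.5,8.5],
)

```text
t: 2.1
eef_pos: [0.509, -0.1277, 0.0717]
eef_rot: [0.0, 0.995, -0.096, 0.0]
wrist_force: [0.5, -0.4, -0.0]
gripper_width: 0.993
```

```bash
cat > look.py <<'E'
from h import *
import sys
k=sys.argv[1]
for n,(x,y,w,hh),f in(("top",(230,138,100,75),7),("scene",(165,140,120,116),5)):
    im=snapshot(n)[y:y+hh,x:x+w,::-1]
    cv2.imwrite(f"pics/{n}{k}.png",cv2.resize(im,None,fx=f,fy=f,interpolation=cv2.INTER_CUBIC))
p,R,o=cur(); print(o['t'],w2jig(p),o['wrist_force'],o['gripper_width'])
E
python3 look.py 1
```

```text
2.2 [-56.74965117 -67.2327915   72.40221771] [ 0.21977331 -0.31460868  0.42401215] 0.9961118272688796
```

View pics/scene1.png

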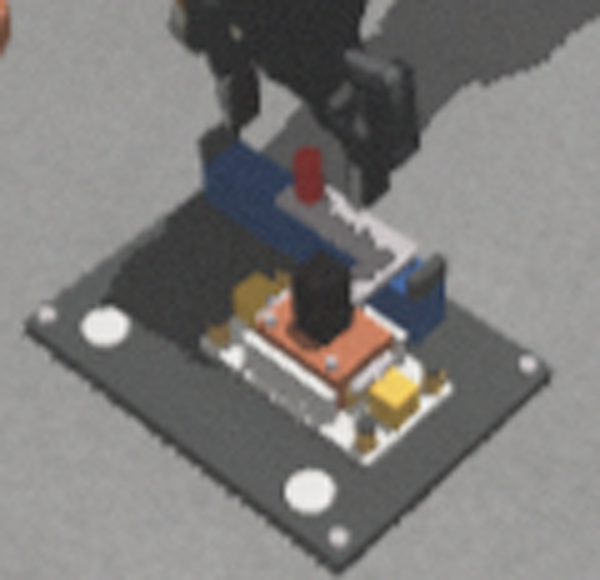

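View pics/top1.png

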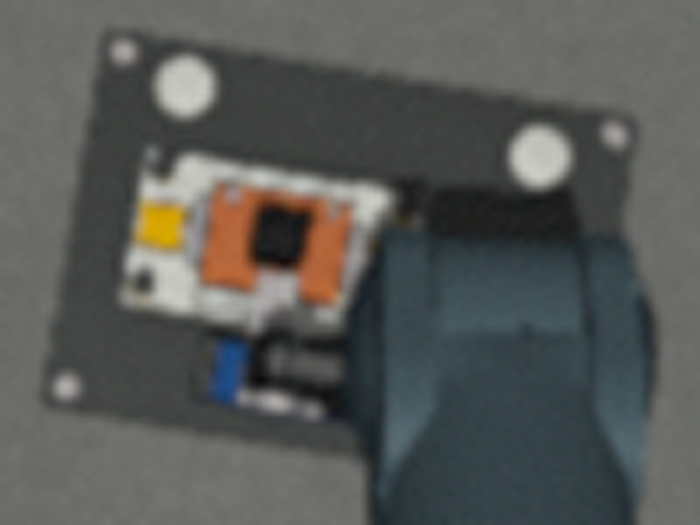

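Request:
step_arm(
  delta_pos=[
    [0,0,0],
    [0,0,0],
    [0,0,0],
    [0,0,0],
    [0,0,0],
    [0,0,0],
    [0,0,0],
    [0,0,0],
    [0,0,0],
    [0,0,0],
  ],
  delta_rot=[
    [0,0,0],
    [0,0,0],
    [0,0,0],
    [0,0,0],
    [0,0,0],
    [0,0,0],
    [0,0,0],
    [0,0,0],
    [0,0,0],
    [0,0,0],
  ],
  hand=[5,3,1,0,0,0,0,0,0,0],
)

```text
t: 3.2
eef_pos: [0.5088, -0.1274, 0.0716]
eef_rot: [-0.0, 0.995, -0.095, 0.0]
wrist_force: [-1.9, 1.6, 4.8]
gripper_width: 0.156
```

```bash
python3 look.py 2
```

```text
3.3 [-57.77851553 -66.92039433  71.62372974] [-1.96091577  1.3260786   6.09727338] 0.16152688047227678
```

View pics/scene2.png

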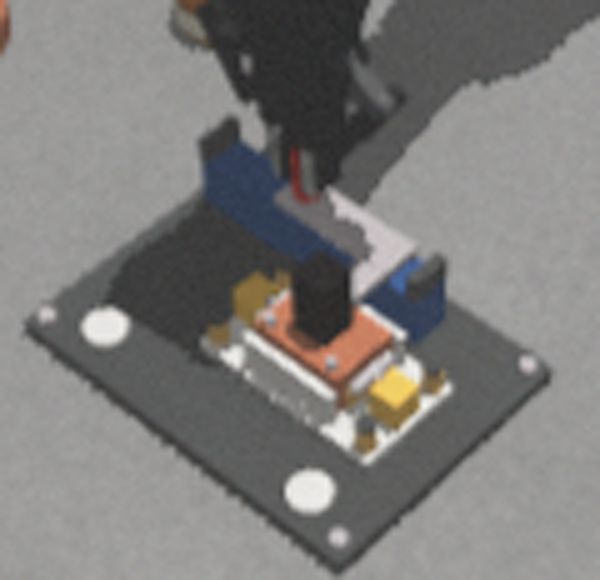

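Request:
step_arm(
  delta_pos=[
    [0,0.6,0],
    [0,1.3,0],
    [0,2.0,0],
    [0,2.7,0],
    [0,3.4,0],
    [0,4.0,0],
    [0,4.4,0],
    [0,4.6,0],
    [0,4.8,0],
    [0,4.8,0],
  ],
  delta_rot=[
    [0,0,0],
    [0,0,0],
    [0,0,0],
    [0,0,0],
    [0,0,0],
    [0,0,0],
    [0,0,0],
    [0,0,0],
    [0,0,0],
    [0,0,0],
  ],
  hand=[0,0,0,0,0,0,0,0,0,0],
)

```text
t: 4.3
eef_pos: [0.501, -0.1667, 0.0716]
eef_rot: [-0.004, 0.996, -0.093, -0.0]
wrist_force: [-0.8, 11.9, 7.3]
gripper_width: 0.164
```

```bash
python3 look.py 3
```

```text
4.4 [ -57.88863072 -107.01225386   71.57945114] [-0.91434403 12.43308237  7.55956777] 0.16068074615966665
```

View pics/scene3.png

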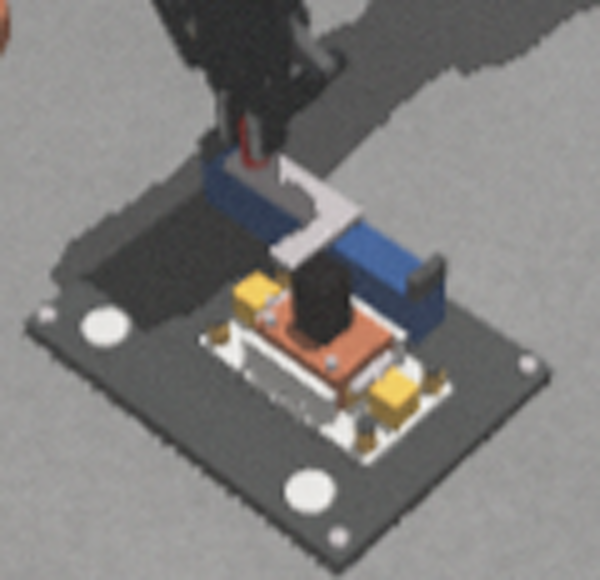

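```bash
python3 - <<'E'
from h import *
f=lambda x,y:(x/5+165-.5,y/5+140-.5)
for c in [(415,243),(361,209),(298,258),(272,256)]:
    print(w2jig(onplane('scene',f(*c),.058)))
for X in [(-50,-129,62),(-58,-107,90),(-58,-110,90)]:
    print((proj('scene',jig2w(X))+.5-[165,140])*5)
E
python3 - <<'E'
import cv2
cv2.imwrite('pics/z.png',cv2.resize(cv2.imread('pics/scene3.png')[80:300,180:460],None,fx=2.8,fy=2.7))
E
```

```text
[-70.32312541   1.51729577  58.        ]
[-69.50311154 -37.36084379  58.        ]
[-20.42559003 -38.10869349  58.        ]
[-12.19631822 -49.517233    58.        ]
[217.22437596 143.98101592]
[252.25793543 118.87382075]
[248.36240391 116.33473048]
```

View pics/z.png

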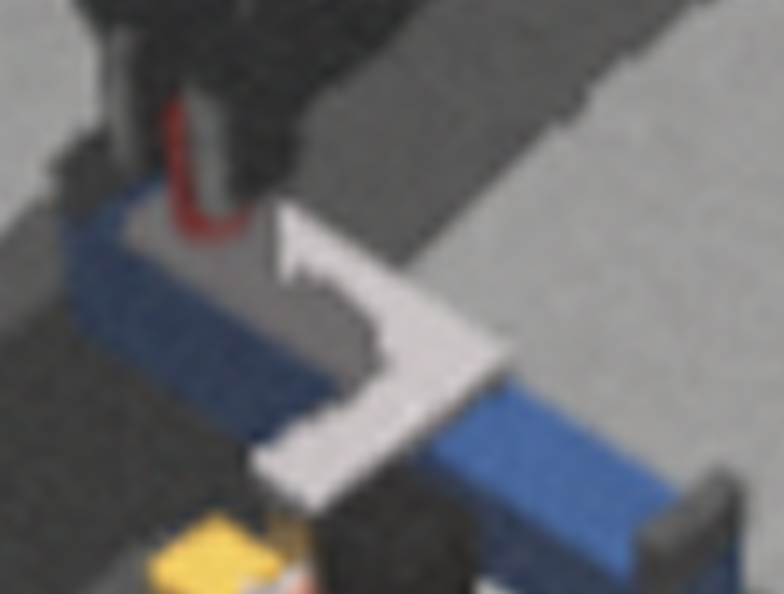

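Request:
step_arm(
  delta_pos=[
    [0,-0.4,0],
    [0,-0.8,0],
    [0,-0.8,0],
    [0,-0.8,0],
    [0,-0.8,0],
    [0,-0.8,-0.5],
    [0,-0.8,-1],
    [0,-0.8,-1],
    [0,-0.8,-1],
    [0,-0.8,-1],
  ],
  delta_rot=[
    [0,0,0],
    [0,0,0],
    [0,0,0],
    [0,0,0],
    [0,0,0],
    [0,0,0],
    [0,0,0],
    [0,0,0],
    [0,0,0],
    [0,0,0],
  ],
  hand=[0,0,2.6,2.6,2.6,2.6,2.6,2.6,2.6,2.6],
)

```text
t: 5.4
eef_pos: [0.501, -0.1669, 0.0813]
eef_rot: [0.0, 0.995, -0.096, 0.0]
wrist_force: [0.0, -0.1, 0.8]
gripper_width: 0.305
```

```bash
python3 look.py 4; python3 - <<'E'
import cv2
cv2.imwrite('pics/z4.png',cv2.resize(cv2.imread('pics/scene4.png')[60:300,180:460],None,fx=2.8,fy=2.5))
E
```

```text
5.5 [ -57.99245239 -107.19851788   81.14104995] [ 0.71581128  0.33528515 -0.1290723 ] 0.30756012406706423
```

View pics/z4.png

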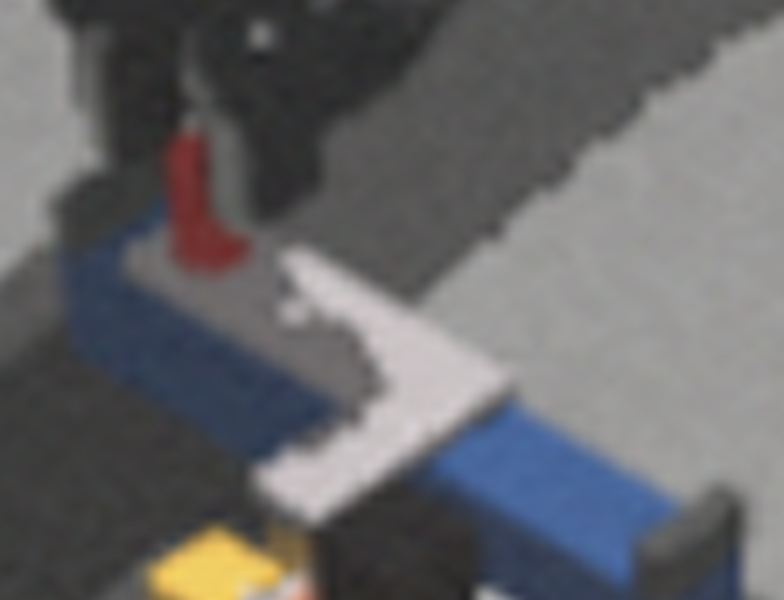

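Request:
step_arm(
  delta_pos=[
    [0,0,0],
    [0,0,0],
    [0,0,0],
    [0,0,0],
    [0,0.2,0],
    [0,0.4,0],
    [0,0.6,0],
    [0,0.8,0],
    [0,1.0,0],
    [0,1.0,0],
  ],
  delta_rot=[
    [0,0,0],
    [0,0,0],
    [0,0,0],
    [0,0,0],
    [0,0,0],
    [0,0,0],
    [0,0,0],
    [0,0,0],
    [0,0,0],
    [0,0,0],
  ],
  hand=[0,0,0,0,0,0,0,0,0,0],
)

```text
t: 6.5
eef_pos: [0.5009, -0.1668, 0.0813]
eef_rot: [-0.006, 0.996, -0.093, -0.0]
wrist_force: [0.5, 15.1, 4.5]
gripper_width: 0.142
```

```bash
python3 look.py 5; python3 - <<'E'
import cv2
cv2.imwrite('pics/z5.png',cv2.resize(cv2.imread('pics/scene5.png')[60:300,180:460],None,fx=2.8,fy=2.5))
E
```

```text
6.6 [ -57.91726881 -107.19683077   81.30513223] [ 0.84613312 14.70236555  5.20244345] 0.14709438106416217
```

View pics/z5.png

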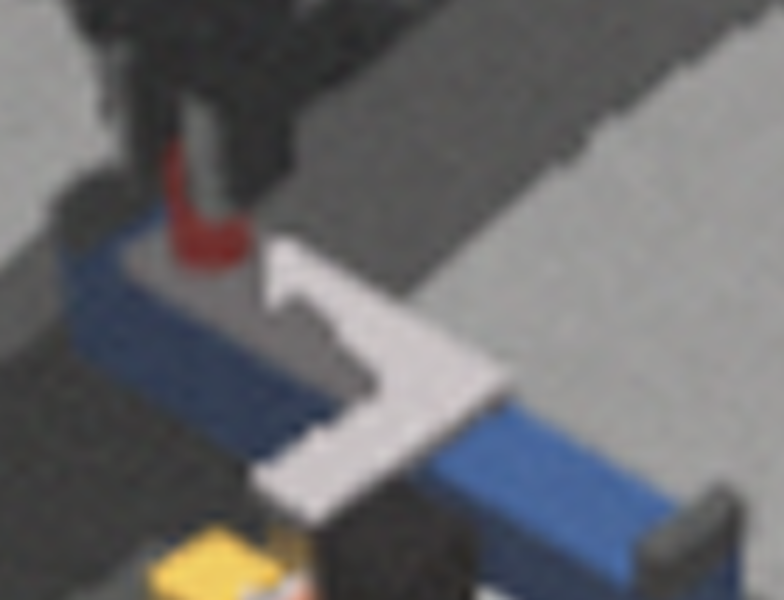

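Request:
step_arm(
  delta_pos=[
    [0,-0.5,0],
    [0,-0.9,0],
    [0,-0.9,0],
    [0,-0.9,0],
    [0,-0.9,0],
    [0,-0.9,-1.5],
    [0,-0.9,-4],
    [0,-0.9,-7],
    [0,-4,-9],
    [0,-7,-9],
  ],
  delta_rot=[
    [0,0,0],
    [0,0,0],
    [0,0,0],
    [0,0,0],
    [0,0,0],
    [0,0,0],
    [0,0,0],
    [0,0,0],
    [0,0,0],
    [0,0,0],
  ],
  hand=[0,0,2.8,2.8,2.8,2.8,2.8,4,5,5],
)

```text
t: 7.6
eef_pos: [0.5154, -0.1102, 0.1751]
eef_rot: [0.001, 0.995, -0.098, 0.004]
wrist_force: [0.7, 0.9, -0.3]
gripper_width: 0.588
```

```bash
python3 look.py 6
```

```text
7.7 [-56.82777817 -42.36750697 172.65408818] [-0.79473721  0.38715886  0.15162187] 0.585090338667417
```

View pics/scene6.png

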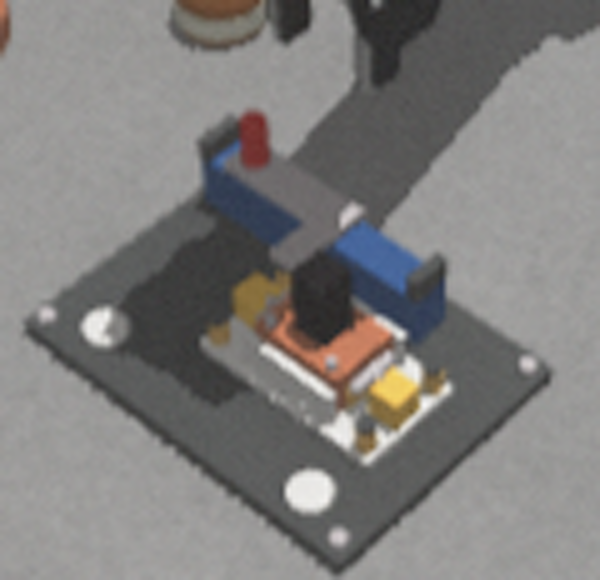

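View pics/top6.png

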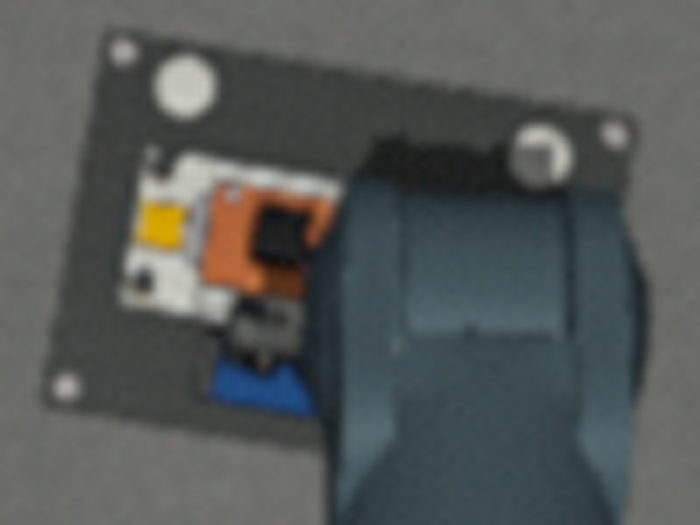

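```bash
python3 - <<'E'
from h import *
f=lambda x,y:(x/5+165-.5,y/5+140-.5)
for c in [(254,117),(253,118)]: print(w2jig(onplane('scene',f(*c),.09)))
import cv2
a=cv2.imread('pics/scene0raw.png')
b=snapshot('scene')[:,:,::-1]
def red(im):
    im=im.astype(int); m=(im[...,2]>90)&(im[...,1]<60)&(im[...,0]<60)
    m[:160]=0;m[190:]=0;m[:,:200]=0;m[:,250:]=0
    ys,xs=np.nonzero(m);return m.sum(),xs.mean(),ys.mean(),xs.min(),xs.max(),ys.min(),ys.max()
A=red(a);B=red(b);print(A,B)
for r in (A,B): print(w2jig(onplane('scene',r[1:3],.074)))
E
```

```text
[ -59.68722651 -107.32629084   90.        ]
[ -58.76074057 -107.18081157   90.        ]
(np.int64(27), np.float64(226.5185185185185), np.float64(176.11111111111111), np.int64(225), np.int64(228), np.int64(173), np.int64(179)) (np.int64(44), np.float64(215.38636363636363), np.float64(167.6590909090909), np.int64(213), np.int64(218), np.int64(163), np.int64(172))
[-54.43697326 -60.70232901  74.        ]
[ -57.53751684 -106.17404118   74.        ]
```

```bash
python3 - <<'E'
from h import *
a=cv2.imread('pics/scene0raw.png'); b=snapshot('scene')[:,:,::-1]
def red(im,c):
    im=im.astype(float); s=(im[...,2]-im[...,:2].max(-1))/(im[...,2]+1)
    w=np.zeros(s.shape); x,y=c; w[y-9:y+10,x-7:x+8]=np.clip(s[y-9:y+10,x-7:x+8]-.15,0,.3)
    Y,X=np.mgrid[:384,:512]; return w.sum()/.3,(w*X).sum()/w.sum(),(w*Y).sum()/w.sum()
for im,c in((a,(226,175)),(b,(215,167))):
    r=red(im,c);print(r,w2jig(onplane('scene',r[1:],.074)))
E
```

```text
(np.float64(55.62335700120663), np.float64(226.2580794885362), np.float64(174.33418994696675)) [-58.8568073  -65.88645168  74.        ]
(np.float64(54.78989017668847), np.float64(215.3791109965943), np.float64(167.65359486191363)) [ -57.53954659 -106.20421058   74.        ]
```

```bash
python3 - <<'E'
from h import *
for c in [(290,345),(342,345),(300,316),(340,316),(272,460),(275,400)]: print(c,w2jig(onplane('top',top(*c),.058)))
f=lambda x,y:(x/5+165-.5,y/5+140-.5)
for c in [(361,209),(300,265),(270,253),(415,243)]: print(c,w2jig(onplane('scene',f(*c),.058)))
E
```

```text
(290, 345) [-27.39756367   5.44804324  58.        ]
(342, 345) [-24.2244978  -13.72037603  58.        ]
(300, 316) [-16.05835999   3.52242147  58.        ]
(340, 316) [-13.61852186 -11.22790976  58.        ]
(272, 460) [-70.96430444   5.0976881   58.        ]
(275, 400) [-48.63974246   7.63531389  58.        ]
(361, 209) [-69.50311154 -37.36084379  58.        ]
(300, 265) [-17.50110023 -33.82551054  58.        ]
(270, 253) [-13.03707219 -51.83544717  58.        ]
(415, 243) [-70.32312541   1.51729577  58.        ]
```

```bash
python3 - <<'E'
from h import *
p,R,o=cur(); print(o['t'],w2jig(p)); print(delta(p,R,[0,0,172]),delta(p,R,[0,0,66]))
E
```

```text
7.8 [-57.85425749 -47.31142868 171.27164191]
(array([ 5.79, -4.72, -0.07]), array([ 0.04, -0.01,  0.11])) (array([ 5.79, -4.73, 10.53]), array([ 0.04, -0.01,  0.11]))
```

Request:
step_arm(
  delta_pos=[
    [1.5,-1.2,0],
    [3.5,-2.8,0],
    [5.2,-4.2,0],
    [5.79,-4.7,0.5],
    [5.79,-4.7,3],
    [5.79,-4.7,6],
    [5.79,-4.7,8.5],
    [5.79,-4.7,10],
    [5.79,-4.7,10.5],
    [5.79,-4.7,10.5],
  ],
  delta_rot=[
    [0,0,0],
    [0,0,0],
    [0,0,0],
    [0,0,0],
    [0,0,0],
    [0,0,0],
    [0,0,0],
    [0,0,0],
    [0,0,0],
    [0,0,0],
  ],
  hand=[7,7,7,7,7,7,7,7,7,7],
)

```text
t: 8.8
eef_pos: [0.5775, -0.0737, 0.0656]
eef_rot: [0.0, 0.995, -0.096, -0.001]
wrist_force: [1.0, -0.6, 0.4]
gripper_width: 0.818
```

```bash
python3 look.py 7;python3 - <<'E'
from h import *
p,R,o=cur(); print(o['t'],w2jig(p)); print(delta(p,R,[0,0,66]))
E
```

```text
8.9 [ 1.08860159 -0.43040133 67.43486203] [-0.25218037  0.11385624  1.18101046] 0.8201251999549284
8.9 [ 1.08860159 -0.43040133 67.43486203]
(array([-0.11, -0.04,  0.14]), array([-0.  , -0.13,  0.02]))
```

View pics/scene7.png

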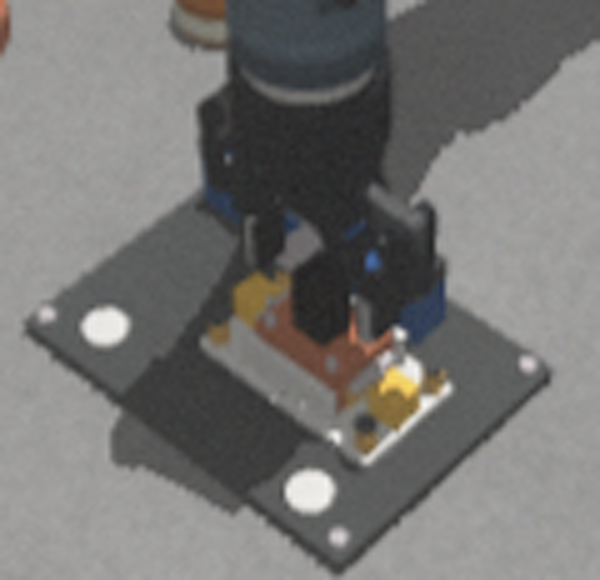

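Request:
step_arm(
  delta_pos=[
    [0,0,0],
    [0,0,0],
    [0,0,0],
    [0,0,0],
    [0,0,0],
    [0,0,0],
    [0,0,0],
    [0,0,0],
    [0,0,0],
    [0,0,0],
  ],
  delta_rot=[
    [0,0,0],
    [0,0,0],
    [0,0,0],
    [0,0,0],
    [0,0,0],
    [0,0,0],
    [0,0,0],
    [0,0,0],
    [0,0,0],
    [0,0,0],
  ],
  hand=[4,3,2,1,0,0,0,0,0,0],
)

```text
t: 9.9
eef_pos: [0.5788, -0.0728, 0.0672]
eef_rot: [-0.0, 0.995, -0.096, 0.001]
wrist_force: [-1.9, 0.4, 6.3]
gripper_width: 0.269
```

```bash
python3 look.py 8;python3 - <<'E'
from h import *
p,R,o=cur(); print(o['t'],w2jig(p),o['wrist_force'],o['ft_torque'],RJ.inv().apply(o['wrist_force']));print(delta(p,R,[0,0,66]))
E
```

```text
10.0 [5.54441076e-01 4.85381631e-03 6.71876541e+01] [-1.09671784 -0.17734229  4.88709623] 0.2666431319639548
10.0 [5.54441076e-01 4.85381631e-03 6.71876541e+01] [-1.09671784 -0.17734229  4.88709623] [ 0.05882183  0.32014915 -0.12734263] [-1.04264756 -0.38357055  4.88709623]
(array([-0.06,  0.  ,  0.12]), array([-0.01, -0.06,  0.04]))
```

View pics/scene8.png

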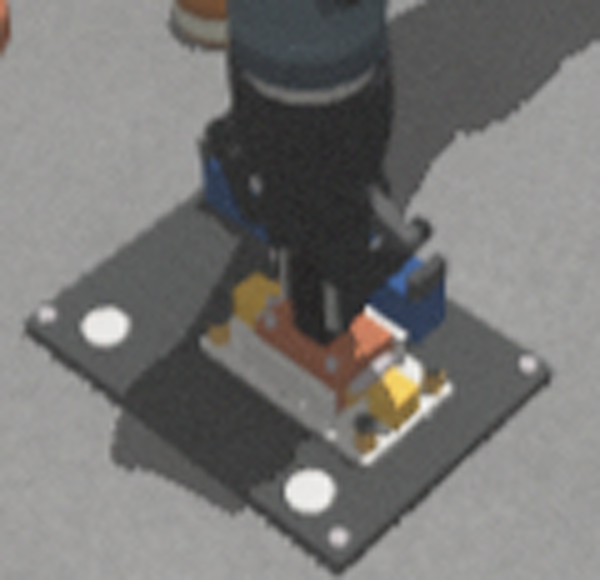

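```bash
cat >> h.py <<'E'
def piv(p,P,th):
    p=np.array(p,float);P=np.array(P,float);c,s=np.cos(th),np.sin(th);d=p-P
    return P+[c*d[0]-s*d[1],s*d[0]+c*d[1]]
RN=(-34.5,39.5);LN=(34.5,39.5)
E
python3 - <<'E'
from h import *
p0=np.array([0,66.])
for th in np.linspace(.025,.2,8):
    d=piv(p0,RN,th)-p0; print(round(th,3),round(np.degrees(th),1),np.round([-d[0]/10,-d[1]/10],2))
E
```

```text
0.025 1.4 [ 0.07 -0.09]
0.05 2.9 [ 0.14 -0.17]
0.075 4.3 [ 0.21 -0.25]
0.1 5.7 [ 0.28 -0.33]
0.125 7.2 [ 0.36 -0.41]
0.15 8.6 [ 0.43 -0.49]
0.175 10.0 [ 0.51 -0.56]
0.2 11.5 [ 0.6  -0.63]
```

Request:
step_arm(
  delta_pos=[
    [0,0.07,-0.09],
    [0,0.14,-0.17],
    [0,0.21,-0.25],
    [0,0.28,-0.33],
    [0,0.36,-0.41],
    [0,0.43,-0.49],
    [0,0.51,-0.56],
    [0,0.6,-0.63],
    [0,0.6,-0.63],
    [0,0.6,-0.63],
  ],
  delta_rot=[
    [1.4,0,0],
    [2.9,0,0],
    [4.3,0,0],
    [5.7,0,0],
    [7.2,0,0],
    [8.6,0,0],
    [10,0,0],
    [11.5,0,0],
    [11.5,0,0],
    [11.5,0,0],
  ],
  hand=[0,0,0,0,0,0,0,0,0,0],
)

```text
t: 11.0
eef_pos: [0.5773, -0.0796, 0.072]
eef_rot: [-0.099, 0.99, -0.095, 0.01]
wrist_force: [1.9, -0.4, -3.3]
gripper_width: 0.268
```

```bash
cat > st.py <<'E'
from h import *
p,R,o=cur(); print(o['t'],'jig',np.round(w2jig(p),1),'F',np.round(RJ.inv().apply(o['wrist_force']),1),'T',np.round(RJ.inv().apply(o['ft_torque']),2),'rot',np.round(np.degrees((DOWN.inv()*R).as_rotvec()),2),'gw',o['gripper_width'])
E
python3 look.py 9;python3 st.py
```

```text
11.1 [ 0.35352509 -6.88490155 72.06428244] [ 2.54721025 -0.57263386 -4.41175965] 0.26874348017612093
11.1 jig [ 0.4 -6.9 72.1] F [ 2.6 -0.1 -4.4] T [-1.01 -0.73 -0.1 ] rot [11.41  0.05 -0.05] gw 0.26874348017612093
```

View pics/scene9.png

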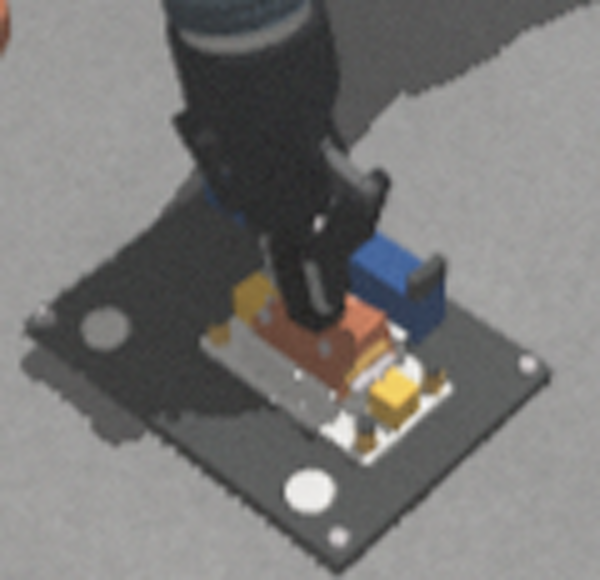

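```bash
python3 - <<'E'
from h import *
def ribs(c,th):
    return {k:np.round(np.array(c)+Rn.from_euler('z',th).apply([*v,0])[:2],1) for k,v in dict(Lu=(33,13),Ll=(33,3),Ru=(-33,13),Rl=(-33,3)).items()}
b=np.array([0,20.]);p=np.array([0,66.])
b1=piv(b,RN,.2);p1=piv(p,RN,.2);print(b1,p1,ribs(b1,.2))
R1=Rn.from_euler('x',.2)
c1=None
for d in np.linspace(.04,.4,10):
    q=piv(p1,LN,-d)
    dd=Rn.from_euler('x',.2)*Rn.from_euler('x',np.pi)
    v=dd.inv().apply([0,*(q-p1)])/10
    print(round(d,3),round(-np.degrees(d),1),np.round(v,2))
b2=piv(b1,LN,-.4);p2=piv(p1,LN,-.4);print(b2,p2,ribs(b2,-.2))
b3=piv(b2,RN,.2);p3=piv(p2,RN,.2);print(b3,p3,ribs(b3,0))
E
```

```text
[ 3.18634889 27.24279364] [-5.95244033 72.32585623] {'Lu': array([32.9, 46.5]), 'Ll': array([34.9, 36.7]), 'Ru': array([-31.7,  33.4]), 'Rl': array([-29.8,  23.6])}
0.04 -2.3 [ 0.   -0.16 -0.13]
0.08 -4.6 [ 0.   -0.33 -0.25]
0.12 -6.9 [ 0.   -0.51 -0.37]
0.16 -9.2 [ 0.   -0.68 -0.48]
0.2 -11.5 [ 0.   -0.86 -0.58]
0.24 -13.8 [ 0.   -1.05 -0.67]
0.28 -16.0 [ 0.   -1.24 -0.76]
0.32 -18.3 [ 0.   -1.43 -0.84]
0.36 -20.6 [ 0.   -1.63 -0.91]
0.4 -22.9 [ 0.   -1.83 -0.97]
[ 0.8850364  40.40447544] [10.02382562 85.48753802] {'Lu': array([35.8, 46.6]), 'Ll': array([33.8, 36.8]), 'Ru': array([-28.9,  59.7]), 'Rl': array([-30.9,  49.9])}
[-7.10542736e-15  4.74163676e+01] [7.10542736e-15 9.34163676e+01] {'Lu': array([33. , 60.4]), 'Ll': array([33. , 50.4]), 'Ru': array([-33. ,  60.4]), 'Rl': array([-33. ,  50.4])}
```

Request:
step_arm(
  delta_pos=[
    [0,-0.08,-0.06],
    [0,-0.16,-0.13],
    [0,-0.25,-0.19],
    [0,-0.33,-0.25],
    [0,-0.42,-0.31],
    [0,-0.51,-0.37],
    [0,-0.6,-0.42],
    [0,-0.68,-0.48],
    [0,-0.86,-0.58],
    [0,-0.86,-0.58],
  ],
  delta_rot=[
    [-1.15,0,0],
    [-2.3,0,0],
    [-3.45,0,0],
    [-4.6,0,0],
    [-5.7,0,0],
    [-6.9,0,0],
    [-8,0,0],
    [-9.2,0,0],
    [-11.5,0,0],
    [-11.5,0,0],
  ],
  hand=[0,0,0,0,0,0,0,0,0,0],
)

```text
t: 12.1
eef_pos: [0.5771, -0.072, 0.0797]
eef_rot: [0.002, 0.996, -0.094, -0.002]
wrist_force: [1.8, -3.8, -12.5]
gripper_width: 0.273
```

```bash
python3 look.py 10;python3 st.py
```

```text
12.2 [-1.23763838  0.28473362 79.44916268] [  0.34238531  -2.4509181  -11.71813388] 0.2692850256333326
12.2 jig [-1.2  0.3 79.4] F [  0.8  -2.3 -11.7] T [-0.66 -0.27  0.03] rot [-0.08 -0.15 -0.06] gw 0.2692850256333326
```

View pics/scene10.png

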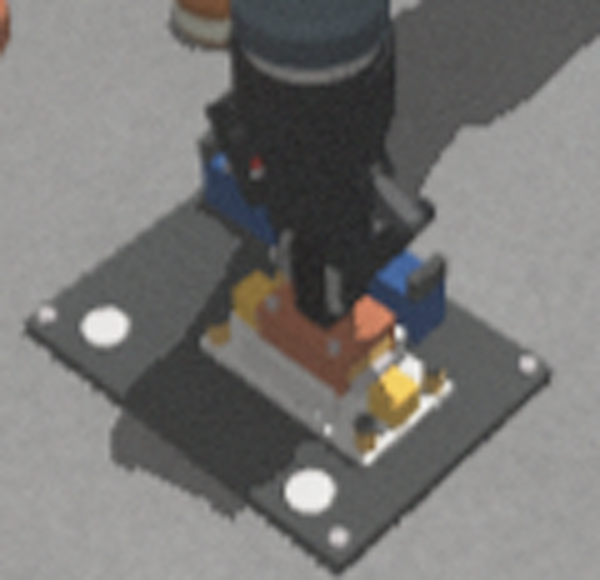

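```bash
python3 - <<'E'
from h import *
def yel(fn,x0,x1,y0,y1):
    im=cv2.imread(fn).astype(float)[y0:y1,x0:x1]; s=(im[...,2]-im[...,0])/(im[...,2]+1)
    g=(im[...,1]-im[...,0])/(im[...,2]+1); w=np.clip(g-.3,0,.3); Y,X=np.mgrid[:w.shape[0],:w.shape[1]]
    return np.round([(w*X).sum()/w.sum()+x0,(w*Y).sum()/w.sum()+y0,w.sum()],2)
for k in (1,3,6,7,8,9,10):
    print(k,yel(f'pics/scene{k}.png',372,422,365,421),yel(f'pics/scene{k}.png',228,270,270,330))
print((proj('scene',jig2w([0,50,42]))-proj('scene',jig2w([0,50,47])))*5)
E
```

```text
1 [394.14 393.81 164.98] [251.55 296.34  64.33]
3 [394.32 393.68 157.81] [252.6  292.89 117.9 ]
6 [394.11 393.63 160.64] [251.25 296.53  63.08]
7 [394.58 394.32 143.93] [251.06 296.37  79.08]
8 [395.59 394.9  152.5 ] [251.17 297.04  76.36]
9 [394.31 394.1  165.35] [250.94 295.73  72.07]
10 [395.45 393.15 157.58] [250.48 294.78  72.35]
[0.05216476 6.01081476]
```

```bash
python3 - <<'E'
from h import *
p1=piv([0,66.],RN,.2);m=piv(p1,LN,-.2);print(p1,m)
for d in np.linspace(.025,.225,9):
    q=piv(m,LN,-d)-m; print(round(-np.degrees(d),1),np.round(-q/10,2))
E
```

```text
[-5.95244033 72.32585623] [ 1.37540613 79.70818382]
-1.4 [-0.1  -0.08]
-2.9 [-0.21 -0.16]
-4.3 [-0.31 -0.24]
-5.7 [-0.42 -0.31]
-7.2 [-0.53 -0.38]
-8.6 [-0.64 -0.45]
-10.0 [-0.75 -0.52]
-11.5 [-0.86 -0.58]
-12.9 [-0.98 -0.64]
```

Request:
step_arm(
  delta_pos=[
    [0,-0.05,0.1],
    [0,-0.1,0.17],
    [0,-0.21,0.09],
    [0,-0.31,0.01],
    [0,-0.42,-0.06],
    [0,-0.53,-0.13],
    [0,-0.64,-0.2],
    [0,-0.75,-0.27],
    [0,-0.86,-0.33],
    [0,-0.86,-0.33],
  ],
  delta_rot=[
    [-0.7,0,0],
    [-1.4,0,0],
    [-2.9,0,0],
    [-4.3,0,0],
    [-5.7,0,0],
    [-7.2,0,0],
    [-8.6,0,0],
    [-10,0,0],
    [-11.5,0,0],
    [-11.5,0,0],
  ],
  hand=[0,0,0,0,0,0,0,0,0,0],
)

```text
t: 13.2
eef_pos: [0.5805, -0.0639, 0.0839]
eef_rot: [0.101, 0.99, -0.095, -0.009]
wrist_force: [-1.8, -4.4, -2.7]
gripper_width: 0.269
```

```bash
python3 look.py 11;python3 st.py
```

```text
13.3 [ 0.53221083  8.99112637 83.87499581] [-1.39716544 -4.17114273 -2.59850059] 0.27033073702088345
13.3 jig [ 0.5  9.  83.9] F [-0.6 -4.4 -2.6] T [-0.81  0.29 -0.05] rot [-11.61   0.04  -0.02] gw 0.27033073702088345
```

View pics/scene11.png

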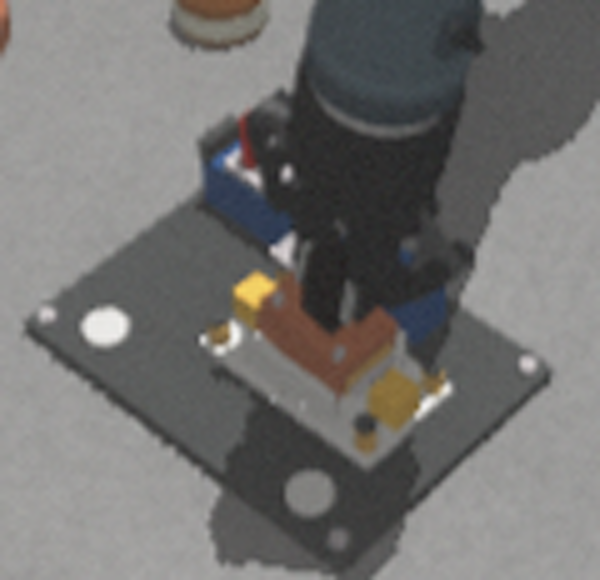

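```bash
python3 - <<'E'
from h import *
p=np.array([9.2,83.6])
R=Rn.from_euler('x',-.2)*Rn.from_euler('x',np.pi)
for d in np.linspace(.025,.2,8):
    q=piv(p,RN,d)-p; print(np.round(np.degrees(d),1),np.round(R.inv().apply([0,*q])/10,2), q)
E
```

```text
1.4 [ 0.    0.13 -0.08] [-1.1160407   1.07860567]
2.9 [ 0.    0.26 -0.16] [-2.25869499  2.12897618]
4.3 [ 0.    0.4  -0.24] [-3.42724874  3.15045509]
5.7 [ 0.    0.54 -0.31] [-4.62097165  4.142404  ]
7.2 [ 0.    0.67 -0.38] [-5.83911768  5.10420297]
8.6 [ 0.    0.81 -0.45] [-7.08092554  6.03525093]
10.0 [ 0.    0.96 -0.51] [-8.34561912  6.93496598]
11.5 [ 0.    1.1  -0.57] [-9.63240804  7.80278584]
```

Request:
step_arm(
  delta_pos=[
    [0,0.13,-0.08],
    [0,0.26,-0.16],
    [0,0.4,-0.24],
    [0,0.54,-0.31],
    [0,0.67,-0.38],
    [0,0.81,-0.45],
    [0,0.96,-0.51],
    [0,1.1,-0.57],
    [0,1.1,-0.57],
    [0,1.1,-0.57],
  ],
  delta_rot=[
    [1.4,0,0],
    [2.9,0,0],
    [4.3,0,0],
    [5.7,0,0],
    [7.2,0,0],
    [8.6,0,0],
    [10,0,0],
    [11.5,0,0],
    [11.5,0,0],
    [11.5,0,0],
  ],
  hand=[0,0,0,0,0,0,0,0,0,0],
)

```text
t: 14.3
eef_pos: [0.5796, -0.0714, 0.0917]
eef_rot: [-0.001, 0.995, -0.095, 0.001]
wrist_force: [0.4, 1.7, -4.5]
gripper_width: 0.27
```

```bash
python3 look.py 12;python3 st.py
```

```text
14.4 [ 0.46301294  1.73827102 91.36487841] [ 0.45281709 -0.32191634 -4.10810931] 0.26799692326088526
14.4 jig [ 0.5  1.7 91.4] F [ 0.5 -0.2 -4.1] T [ 0.04  0.02 -0.03] rot [ 0.06  0.07 -0.13] gw 0.26799692326088526
```

View pics/scene12.png

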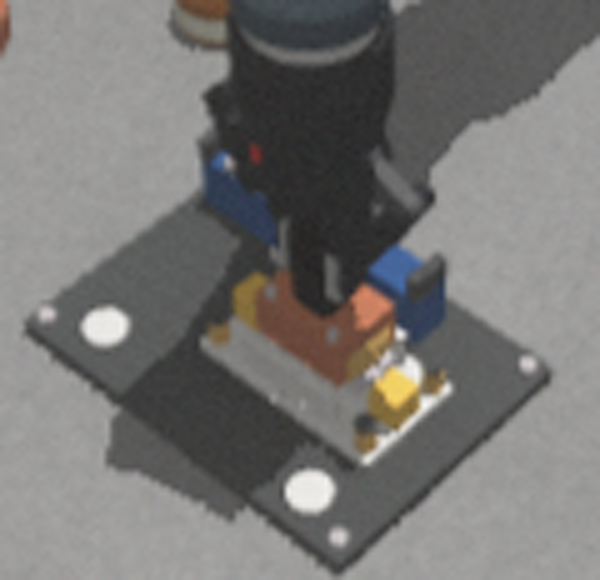

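Request:
step_arm(
  delta_pos=[
    [0,0,-0.1],
    [0,0,-0.2],
    [0,0,-0.4],
    [0,0,-0.7],
    [0,0,-1],
    [0,0,-1.4],
    [0,0,-1.8],
    [0,0,-2.1],
    [0,0,-2.3],
    [0,0,-2.3],
  ],
  delta_rot=[
    [0,0,0],
    [0,0,0],
    [0,0,0],
    [0,0,0],
    [0,0,0],
    [0,0,0],
    [0,0,0],
    [0,0,0],
    [0,0,0],
    [0,0,0],
  ],
  hand=[0,0,0,0,0,0,0,0,0,0],
)

```text
t: 15.4
eef_pos: [0.5786, -0.0727, 0.1145]
eef_rot: [-0.0, 0.995, -0.096, 0.0]
wrist_force: [0.3, -0.4, -3.1]
gripper_width: 0.271
```

```bash
python3 look.py 13;python3 st.py
```

```text
15.5 [-6.70676910e-02  3.81104405e-02  1.14033541e+02] [ 0.06817119  0.34949412 -4.15410814] 0.2651158699498318
15.5 jig [-1.00e-01  0.00e+00  1.14e+02] F [ 0.   0.4 -4.2] T [ 0.01  0.   -0.02] rot [ 0.   -0.   -0.04] gw 0.2651158699498318
```

View pics/scene13.png

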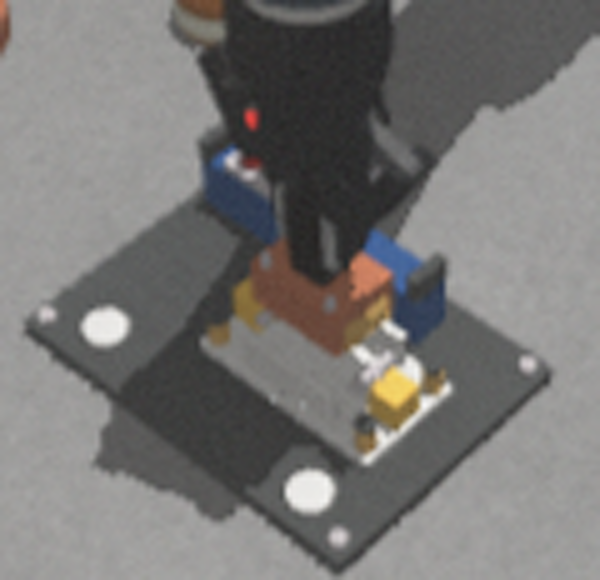

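View pics/top13.png

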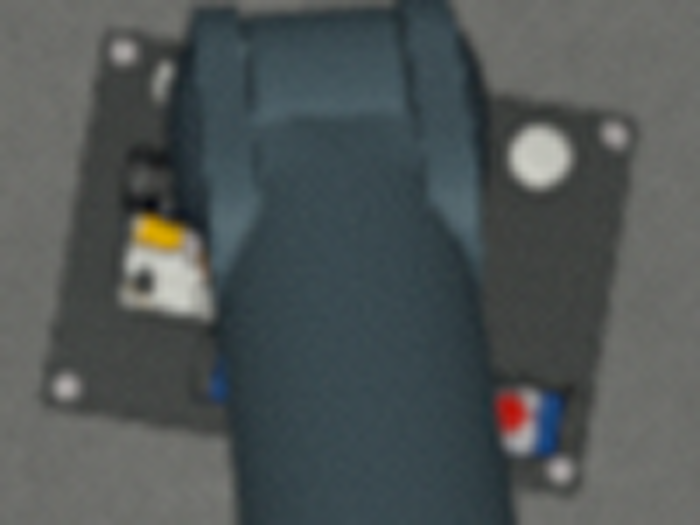

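```bash
python3 - <<'E'
from h import *
print(w2jig(onplane('top',(512/7+230-.5,412/7+138-.5),.09)))
E
python3 - <<'E'
import sys; sys.path.insert(0,'.')
from h import *
o=get_obs(); print(o['t'],np.abs(o['joint_vel']).max(),o['wrist_force'])
im=snapshot('scene'); cv2.imwrite('pics/scene14.png',cv2.resize(im[:,:,::-1],None,fx=1.5,fy=1.5))
E
```

```text
[ -57.57256808 -107.28426776   90.        ]
15.5 0.0050089485494921 [ 0.06817119  0.34949412 -4.15410814]
```

View pics/scene14.png

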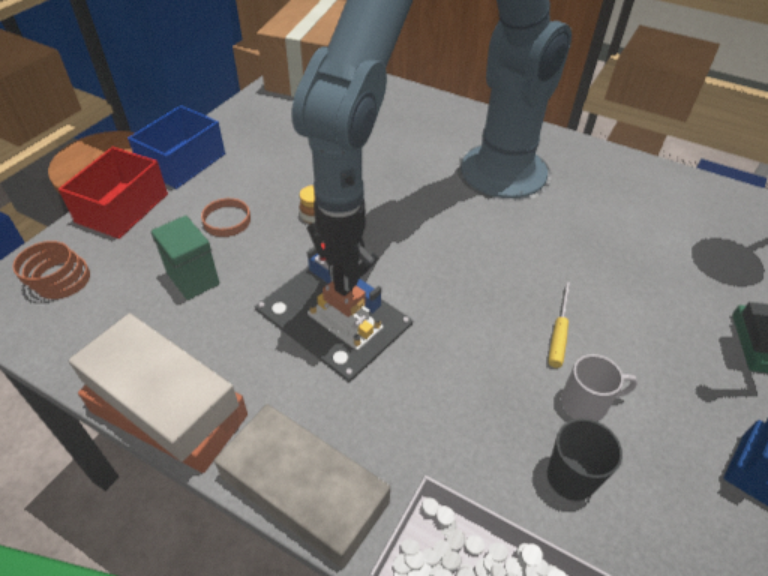

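```bash
python3 -c "
from bench import *
print(finish_job())"
```

```text
the job is handed in; nothing more can be done
None
```

I pulled the lock knob to its stop, rocked the block free in three moves, and handed the job in at about 15.6 s. The block was held level in the gripper above its pocket. The hand-in gives no verdict.

**Rocking:** I gripped the block and tilted it about 0.2 rad with the grip towards -y. I then took it about 0.2 rad the other way, brought it level and lifted it 23 mm.

**Last checks:**
- **Block:** its underside was about 67 mm above the jig's origin, on the pocket's axis within about 1 mm and level. The wrist read about 4 N down with almost no moment, which fits the block's own weight, so it was hanging free.
- **Plate:** in the last picture it looks down on its seat. At the middle of the second rock the upward pull reached about 12 N. The picture then suggested a rise of 1 to 2 mm, so I lowered the hand 2.5 mm before going on.
- **Loose things:** all appear to be where they were. The last close picture shows both discs in place.

**One disagreement:** by the cameras the knob travelled only about 42 mm (jig y from -65 to -107 mm), not 45. Two firm pulls of 12 to 15 N at different heights both stopped at the same place. The tongue's position suggests it started about 3 mm open, so I took this as the end stop. The margin over the 42 mm needed at the stop is not confirmed.

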